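# Load a slide carrier into the spring clamp

## Task

Take the slide carrier off its rest block and load it in the spring clamp: tilt it, push one end edge under the lip of one sprung jaw until that jaw gives way, lower the other end behind the other jaw's lip, then let go so the springs centre it, lying flat on the bed and held by both jaws. The carrier holds glass slides, so never press it against the clamp with more than 20 N, and leave the bottle and the jar where they are.

Things in the scene. Friction and masses are not known exactly. Their poses are not given: they have to be found in the camera images.
- carrier_center (a point): Centre (half-way up) of the loose slide carrier: flat grey plastic plate, 110 long (its x) x 60 wide (y) x 8 mm thick, 85 to 170 g, ends alike, two glass slides on top. It starts flat on the rest, a white block 75 long, 36 wide and 35 mm high (6 mm high foot, 100 x 75), so its long sides are free to grip from above. Loaded, its centre is 4 mm above clamp_seat.
- clamp_seat (a point): Middle of the top of the clamp's aluminium bed, 40 mm above the bench; x along the bed from jaw to jaw, z up. Bed 34 mm wide, 270 long, on a foot 100 mm wide, 10 high; cushioned: sinks up to 4 mm under 2 to 10 N. The carrier overhangs it at both sides, leaving room for fingers. Both jaws sit on a carriage whose middle is up to 12 mm either way along x from here: not measured, feel (or see) it.
- jaw_pos (a point): Point fixed on the bed, 51 mm along +x from clamp_seat: where the upright inner face of the +x jaw (dark steel, 50 mm wide) would be with the carriage at mid-bed; the real face is up to 12 mm off. Jaw faces are 102 mm apart untouched. Each jaw's lip overhangs 6 mm inwards; free height under it 10 mm above the bed at the face, 12.8 at the lip's edge; lip top under 20 mm above the bed.
- jaw_neg (a point): The same for the -x jaw, 51 mm along -x. Either jaw slides outwards when pushed: 1.2 N to start, then 0.6 N per mm, hard stop at 21 mm (14 N). The other end comes down inside the other lip once the first jaw is pushed back over 14 mm (9.6 N, plus friction); 18 mm (12 N) is right. Tilted 20 degrees, the raised end passes over that lip. Let go, the springs centre it, each jaw 4 mm back.
- stain_bottle: Amber bottle with a black cap, 48 mm across, 110 mm high; origin at the centre of its underside. Leave alone.
- specimen_jar: Jar with a yellow lid, 72 mm across, 100 mm high; origin at the centre of its underside. Leave alone.
Things that resemble listed ones, but are neither listed nor needed, are in the scene too. What is meant by the part that bears carrier_center is not purple, and is the larger of those in its own colour.

How it is judged:
On the way:
1. one end of the tilted carrier is pressed into a jaw (contact force between carrier and clamp above 4 N and angle between carrier_center's own z axis and vertical above 0.07 rad and horizontal distance between carrier_center and clamp_seat below 0.05 m), for 0.1 s.
At the end, for the whole second after the job is handed in: The carrier lies flat on the bed (within 2 mm in height and 2 degrees), under both lips, its centre within 8 mm of the middle between the two jaws, in line with the bed to 4 degrees, released and at rest (z of carrier_center in the frame of clamp_seat between 0.002 and 0.006 m and angle between carrier_center's own z axis and vertical below 0.035 rad and horizontal distance between carrier_center and carriage_mid below 0.008 m and angle between the x axis of carrier_center and the x axis of clamp_seat, either way round below 0.07 rad and linear speed of carrier below 0.01 m/s); the robot touches nothing.
It fails at once if the carrier is pressed against the clamp with more than 20 N (contact force between carrier and clamp above 20 N).
It fails at once if the bottle is moved more than 20 mm (distance of stain_bottle from where it was at the start of the episode above 0.02 m).
It fails at once if the jar is moved more than 20 mm (distance of specimen_jar from where it was at the start of the episode above 0.02 m).
It also fails if it takes over 54 s, if anything falls off the work surface, if the arm or the gripper's body presses on something with over 40 N, if the wrist force passes 120 N, or if a joint passes its speed limit or range.

## Robot

A 6-joint arm with a two-finger parallel gripper is mounted at the origin on the work surface. World frame = base frame: x ahead of the robot, y to its left, z up, the work surface at z = 0. Lengths are in m, angles in rad, forces in N, time in s.
With the tool pointing down it reaches from about 0.275 to 0.725 m from the base axis. Payload 5.6 kg.
Tool frame: the origin (TCP) lies between the finger pads; the fingertips stand 17 mm ahead of it and the grasp point (between the pads) lies 2 mm behind it; x points along the fingers, y is the direction in which the jaws open and shut, and the axes are right-handed (so a half turn about x gives the same grasp; the last joint's range is limited). The gripper opens to 85 mm and grips with 20 to 120 N. Pads are 22 mm wide; open, the fingers measure 114 mm over their backs; the gripper's body (76 mm by 85 mm) begins 54 mm behind the grasp point. The pads swing forward as they close: fully open they stand 13 mm farther back than shut.
Start: joints at [1.424, 0.255, 0.108, 0, -1.424, -0.285], TCP at [0.23, 0.5, 0.248] pointing down, gripper open.
Joint ranges: [-2.95, 2.95], [-1.21, 1.97], [-1.09, 1.5], [-2.87, 1.71], [-2.94, -0.07], [-3.05, 3.05]. Speed limits (rad/s): [2.57, 2.57, 3.14, 3.14, 3.14, 3.14].

## Interface

Orientations are given as a unit quaternion [w, x, y, z].
In Python, from station import state, imaging, robot gives the robot as it stands.
- The arm moves only by the tool apply_moves, never from a script. Its arguments are lists of equal length, an entry for each row: "jaw": the gripper command: -1 is fully open, 1 is shut, values between are in proportion; "linear": the shift along the tool's x, y, z in mm, a list of three; "dr": the turn, a rotation vector about the tool's x, y, z in degrees, a list of three. A call has 1 to 20 rows; each row shifts and turns the commanded pose from where the row before left it, along the tool's axes as they then stand; what a row does not reach is not made up. A row lasts 1/10 s, in which the tool goes at most 50 mm and 8.59 degrees, less where a joint would pass 70% of its speed; a pose out of reach is approached as far as the arm can. A call is refused whole if a number of a shift passes 50 or a number of a turn 8.59, either way. A call with a gripper value outside its range is refused whole. The fingers move at their own pace and stop on an object; "newtons" is the grip in N (left out, the last holds). Time passes only in rows, so rows that do not move let the fingers close. It gives the time, the measured TCP pose, the force and the opening at its end, in the units of the state.
- state(): the state, without advancing time (a new reading comes with each control period).
- imaging.camera(name): name is "side" or "top" or "wrist"; returns a dict with "frame" (384x512x3 uint8, red, green, blue), "mtx" (3x3 intrinsics, pixels), "dist_coeffs" ([k1, k2, p1, p2, k3] as OpenCV has them; the pictures are not rectified), "camera_from_world" (4x4, takes a point from world to camera coordinates). Camera axes: x right, y up, looking along -z (the intrinsics and any distortion apply to the point x, -y, -z); pixel columns grow to the right and rows downward; lengths in m; the calibration is good to about 2 mm. A picture is of the moment at which its call begins. There is no depth.
- robot.sign_off(): hands the job in, once; it reports no verdict.
The state is a dict: "time": time; "joint_positions": joint angles; "joint_vel": joint speeds; "joint_torque": joint torques, N m; "tool_pos": TCP position; "eef_rot": TCP orientation; "ft_force": force on the tool from outside, world axes, zero at the start; "ft_torque": the same for the moment, N m; "opening": finger opening in m.
Only numpy, scipy, OpenCV 4.12 (cv2) and the standard library are available. Lean on these libraries where they do the work, as an engineer would, in place of code of your own. Each camera call takes 0.05 s, during which the arm holds its last target. There are 200 camera calls.

## Working session

There is one attempt and no reset: what is moved stays moved. The work goes in short steps, Python scripts to look and compute and a tool call to move; the robot and the scene stay as the last step left them, time stands still between calls to the robot, and variables do not carry over. Pictures are saved under pics/ and viewed, about 8 in all and at most 12, crops included, and the job is handed in when it is done.

Besides the shell and the picture viewer there is one more tool, called after "Request:" by a JSON object that holds its "op" and its "data", one argument or row to a line. apply_moves: Moves the arm, as the interface text tells. Its arguments: {"type":"object","properties":{"jaw":{"type":"array","items":{"type":"number"}},"linear":{"type":"array","items":{"type":"array","items":{"type":"number"}}},"dr":{"type":"array","items":{"type":"array","items":{"type":"number"}}},"newtons":{"type":"number"}},"required":["jaw","linear","dr"]}

```bash
mkdir -p pics; cat > h.py <<'E'
import numpy as np, cv2
from station import state, imaging, robot
from scipy.spatial.transform import Rotation as R
def snap(n,f):
    c=imaging.camera(n); np.savez('pics/'+f+'.npz',**{k:np.array(c[k]) for k in c})
    cv2.imwrite('pics/'+f+'.png',c['frame'][:,:,::-1]); return c
def load(f): return dict(np.load('pics/'+f+'.npz'))
def ray(c,uv,z):
    p=cv2.undistortPoints(np.array([[uv]],float),c['mtx'],c['dist_coeffs'])[0,0]
    T=c['camera_from_world']; d=T[:3,:3].T@np.array([p[0],-p[1],-1]); o=-T[:3,:3].T@T[:3,3]
    return o+d*(z-o[2])/d[2]
def proj(c,P):
    T=c['camera_from_world']; q=T[:3,:3]@np.array(P)+T[:3,3]
    return cv2.projectPoints(np.array([[q[0],-q[1],-q[2]]]),np.zeros(3),np.zeros(3),c['mtx'],c['dist_coeffs'])[0].ravel()
E
python3 - <<'E'
from h import *
a=snap('top','top0');b=snap('side','side0')
for c in(a,b):
    T=c['camera_from_world'];print(-T[:3,:3].T@T[:3,3],T[2,:3],c['mtx'][0,0])
s=state();print(s)
cv2.imwrite('pics/top0b.png',cv2.resize(a['frame'][:,:,::-1],(800,600),interpolation=cv2.INTER_CUBIC))
cv2.imwrite('pics/side0b.png',cv2.resize(b['frame'][:,:,::-1],(800,600),interpolation=cv2.INTER_CUBIC))
E
```

```text
[ 0.3034203  -0.00107386  1.05919297] [-0.21181578  0.01334836  0.97721845] 354.6729996735122
[ 0.15287872 -0.80534252  0.71600558] [-0.33262387 -0.73229547  0.59422614] 407.6958993044093
{'time': 0.1, 'joint_positions': array([ 1.42358554e+00,  2.55690153e-01,  1.07150101e-01, -4.16132376e-04,
       -1.42396119e+00, -2.84647308e-01]), 'joint_vel': array([-4.77141431e-04, -7.89124966e-04,  1.27789589e-03,  1.29545140e-03,
       -7.54869436e-05, -6.70564620e-04]), 'joint_torque': array([-3.26565474e-03, -3.87602413e+01,  2.38474363e+01,  5.37796766e+00,
       -3.74327326e-03, -4.27711200e-06]), 'tool_pos': array([0.22996014, 0.49914879, 0.24749233]), 'eef_rot': array([ 0.1509109 , -0.69057748,  0.1521336 ,  0.69078507]), 'ft_force': array([ 0.42370861,  0.38247902, -0.71352639]), 'ft_torque': array([ 0.00863399,  0.02222653, -0.04573912]), 'opening': 0.08560879999068145}
```

View pics/top0b.png

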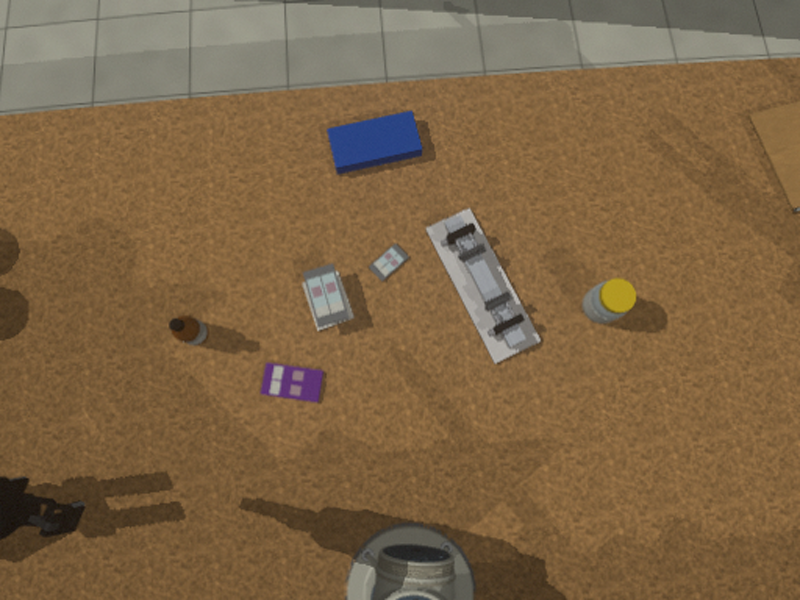

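View pics/side0b.png

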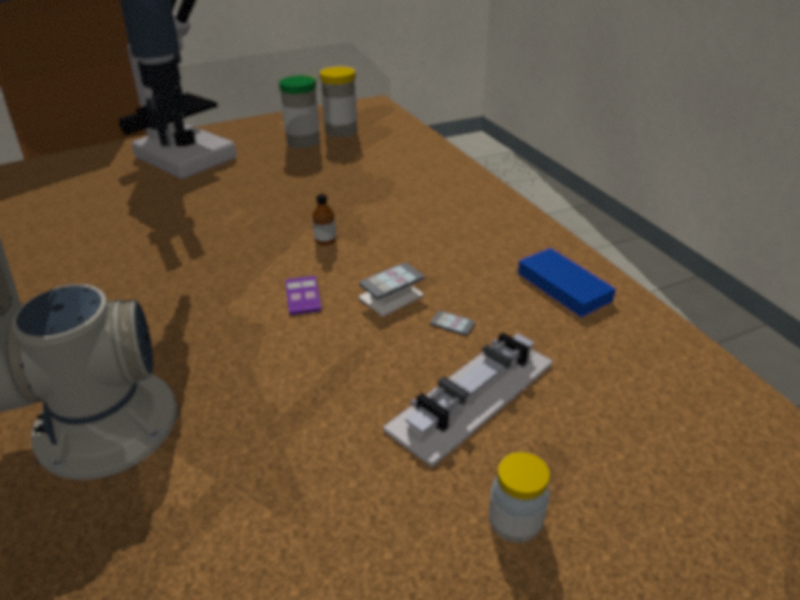

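The top view shows the grey carrier on its white block at about (327,297), the clamp running from (448,218) to (517,350), the bottle at (188,330), the jar at (615,298), and decoys: a purple plate and a small grey one. Next I'll take an enlarged crop.

```bash
python3 - <<'E'
from h import *
a=load('top0')['frame'][:,:,::-1]
cv2.imwrite('pics/topc.png',cv2.resize(a[128:240,188:352],None,fx=4.8,fy=4.8,interpolation=cv2.INTER_CUBIC))
E
```

```text
(no output)
```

View pics/topc.png

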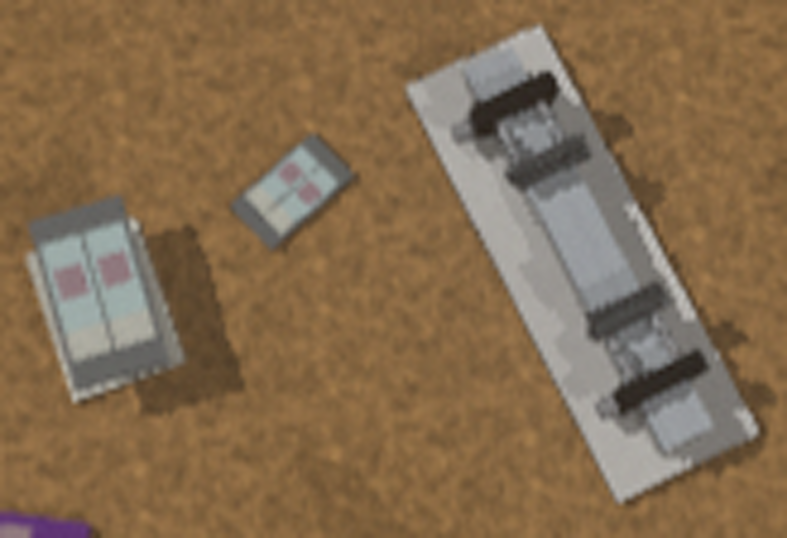

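```bash
python3 - <<'E'
from h import *
c=load('top0')
f=lambda p,z:ray(c,(188+(p[0]+.5)/4.8-.5,128+(p[1]+.5)/4.8-.5),z)[:2]*1000
def quad(ps,z):
    q=np.array([f(p,z) for p in ps]);e=np.diff(np.vstack([q,q[:1]]),axis=0)
    print(q.round(0).tolist(),'mid',q.mean(0).round(1),'len',np.linalg.norm(e,axis=1).round(1),'ang',np.degrees(np.arctan2(e[:,1],e[:,0])).round(1))
quad([(29,222),(123,198),(172,366),(76,392)],.043)
quad([(407,86),(543,26),(760,433),(620,502)],.010)
# bed ends top z=.04
quad([(465,72),(517,50),(712,420),(660,452)],.04)
for p in [(510,183),(588,146),(589,330),(664,292)]: print('lip inner',p,f(p,.058).round(1))
for p in [(548,162),(627,312)]: print('lipmid',f(p,.059).round(1))
s=load('side0')
print('bottle',ray(s,(325*.64,243*.64-3),0),ray(c,(180*.64,325*.64),.11),'jar',ray(c,(618*.64,295*.64),.1))
E
```

```text
[[590.0, 155.0], [601.0, 96.0], [493.0, 73.0], [481.0, 132.0]] mid [541.3 114. ] len [ 59.9 110.6  60.  111.2] ang [ -79.8 -167.6  100.8   12.3]
[[671.0, -89.0], [705.0, -181.0], [427.0, -286.0], [392.0, -194.0]] mid [ 548.5 -187.6] len [ 98.7 297.1  98.6 298.6] ang [ -69.8 -159.2  111.    20.8]
[[667.0, -123.0], [679.0, -158.0], [434.0, -250.0], [417.0, -216.0]] mid [ 548.9 -187. ] len [ 36.4 261.8  37.7 266.4] ang [ -70.7 -159.3  116.3   20.4]
lip inner (510, 183) [ 586.6 -141.5]
lip inner (588, 146) [ 606.2 -191.9]
lip inner (589, 330) [ 491.5 -179.2]
lip inner (664, 292) [ 511. -227.]
lipmid [ 597.7 -166. ]
lipmid [ 500.4 -203.1]
bottle [0.49814344 0.38030709 0.        ] [0.4925883  0.36389127 0.11      ] jar [ 0.48551597 -0.41148354  0.1       ]
```

```bash
cat >> h.py <<'E'
def tool():
    s=state(); q=s['eef_rot']; return s['tool_pos'],R.from_quat([q[1],q[2],q[3],q[0]]),s
def target(yaw,tilt):
    """tool z along carrier x*(-/+): tool x down, tool y at yaw+90 (carrier +y); tilt>0 lowers the -x end"""
    y=np.radians(yaw); X=np.array([0,0,-1.]);Y=np.array([-np.sin(y),np.cos(y),0]);Z=np.cross(X,Y)
    return R.from_matrix(np.c_[X,Y,Z])*R.from_rotvec([0,np.radians(tilt),0])
def go(pos,Rt):
    p,r,s=tool(); rv=(r.inv()*Rt).as_rotvec(degrees=True)
    print('turn(deg, tool)',rv.round(2),'then shift(mm, new tool axes)',(Rt.inv().apply(np.array(pos)-p)*1000).round(1),'F',s['ft_force'].round(2),'t',s['time'])
E
python3 - <<'E'
from h import *
p,r,s=tool();print(r.as_matrix().round(2))
for yaw in(11.9,191.9): print(target(yaw,0).as_matrix().round(2)); go([.5413,.114,.2],target(yaw,0))
E
```

```text
[[-0.   -0.42 -0.91]
 [-0.   -0.91  0.42]
 [-1.    0.   -0.  ]]
[[ 0.   -0.21  0.98]
 [ 0.    0.98  0.21]
 [-1.    0.    0.  ]]
turn(deg, tool) [ 1.4335e+02 -1.3000e-01 -4.0000e-02] then shift(mm, new tool axes) [  47.5 -441.1  225.2] F [ 0.42  0.38 -0.71] t 0.1
[[ 0.    0.21 -0.98]
 [ 0.   -0.98 -0.21]
 [-1.    0.    0.  ]]
turn(deg, tool) [-3.665e+01  3.000e-02 -1.000e-01] then shift(mm, new tool axes) [  47.5  441.1 -225.2] F [ 0.42  0.38 -0.71] t 0.1
```

Request:
{"op": "apply_moves", "data": {
  "jaw": [-1, -1, -1, -1, -1, -1, -1, -1, -1, -1, -1, -1, -1, -1, -1, -1, -1, -1, -1],
  "linear": [
    [0, 0, 0],
    [0, 0, 0],
    [0, 0, 0],
    [0, 0, 0],
    [0, 0, 0],
    [4, 36.75, -18.8],
    [4, 36.75, -18.8],
    [4, 36.75, -18.8],
    [4, 36.75, -18.8],
    [4, 36.75, -18.8],
    [4, 36.75, -18.8],
    [4, 36.75, -18.8],
    [4, 36.75, -18.8],
    [4, 36.75, -18.8],
    [4, 36.75, -18.8],
    [4, 36.75, -18.8],
    [4, 36.75, -18.8],
    [0, 0, 0],
    [0, 0, 0]
  ],
  "dr": [
    [-7.33, 0, 0],
    [-7.33, 0, 0],
    [-7.33, 0, 0],
    [-7.33, 0, 0],
    [-7.33, 0, 0],
    [0, 0, 0],
    [0, 0, 0],
    [0, 0, 0],
    [0, 0, 0],
    [0, 0, 0],
    [0, 0, 0],
    [0, 0, 0],
    [0, 0, 0],
    [0, 0, 0],
    [0, 0, 0],
    [0, 0, 0],
    [0, 0, 0],
    [0, 0, 0],
    [0, 0, 0]
  ]
}}

```text
time: 2.0
tool_pos: [0.5419, 0.1136, 0.1994]
eef_rot: [-0.073, -0.703, -0.072, 0.704]
ft_force: [0.1, 0.1, 0.2]
opening: 0.0858
```

```bash
python3 - <<'E'
from h import *
go([.5413,.114,.2],target(191.9,0))
c=snap('wrist','w0');T=c['camera_from_world'];print(-T[:3,:3].T@T[:3,3],T[2,:3])
f=c['frame'][:,:,::-1].copy()
y=np.radians(11.9);u=np.array([np.cos(y),np.sin(y)]);v=np.array([-u[1],u[0]])
pts=[proj(c,[*(np.array([.5413,.114])+sx*.055*u+sy*.03*v),.043]) for sx,sy in[(1,1),(1,-1),(-1,-1),(-1,1)]]
print(np.round(pts,1).tolist())
f=cv2.resize(f,(768,576),interpolation=cv2.INTER_CUBIC)
cv2.imwrite('pics/w0b.png',f)
E
```

```text
turn(deg, tool) [-0.12  0.1  -0.01] then shift(mm, new tool axes) [-0.6 -0.5  0.5] F [0.1  0.15 0.25] t 2.0
[0.61290569 0.12827174 0.32518609] [0.27943261 0.05787857 0.95841927]
[[215.7, 110.6], [289.3, 110.4], [285.9, 234.7], [219.6, 234.8]]
```

View pics/w0b.png

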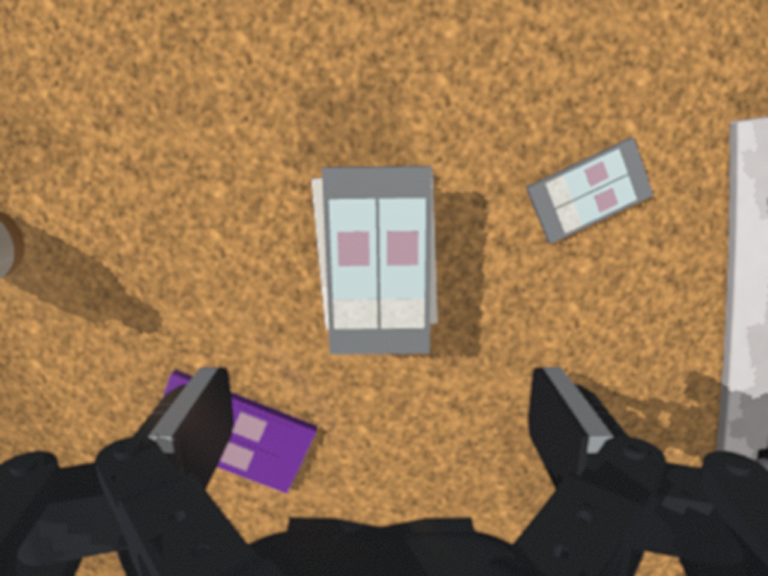

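Projected carrier corners match the picture (323,168), (433,167), (430,353), (330,353) to about 1 px, so I descend and grip.

Request:
{"op": "apply_moves", "data": {
  "jaw": [-1, -1, -1, -1, -1, -1, -1, 1, 1, 1, 1, 1, 1, 1, 1],
  "linear": [
    [35, 0, 0],
    [35, 0, 0],
    [35, 0, 0],
    [30, 0, 0],
    [20, 0, 0],
    [10, 0, 0],
    [0, 0, 0],
    [0, 0, 0],
    [0, 0, 0],
    [0, 0, 0],
    [0, 0, 0],
    [0, 0, 0],
    [0, 0, 0],
    [0, 0, 0],
    [0, 0, 0]
  ],
  "dr": [
    [0, 0, 0],
    [0, 0, 0],
    [0, 0, 0],
    [0, 0, 0],
    [0, 0, 0],
    [0, 0, 0],
    [0, 0, 0],
    [0, 0, 0],
    [0, 0, 0],
    [0, 0, 0],
    [0, 0, 0],
    [0, 0, 0],
    [0, 0, 0],
    [0, 0, 0],
    [0, 0, 0]
  ],
  "newtons": 90
}}

```text
time: 3.55
tool_pos: [0.5432, 0.1153, 0.0375]
eef_rot: [0.073, 0.705, 0.074, -0.702]
ft_force: [-1.7, 0.6, 6.1]
opening: 0.0579
```

Request:
{"op": "apply_moves", "data": {
  "jaw": [1, 1, 1, 1, 1, 1, 1, 1],
  "linear": [
    [-3, 0, 0],
    [-7, 0, 0],
    [-20, 0, 0],
    [-30, 0, 0],
    [-30, 0, 0],
    [-30, 0, 0],
    [0, 0, 0],
    [0, 0, 0]
  ],
  "dr": [
    [0, 0, 0],
    [0, 0, 0],
    [0, 0, 0],
    [0, 0, 0],
    [0, 0, 0],
    [0, 0, 0],
    [0, 0, 0],
    [0, 0, 0]
  ]
}}

```text
time: 4.35
tool_pos: [0.5419, 0.1147, 0.156]
eef_rot: [0.073, 0.704, 0.074, -0.703]
ft_force: [-0.9, 0.2, -2.6]
opening: 0.0577
```

```bash
python3 - <<'E'
from h import *
p,r,s=tool();print(p,s['ft_force'],s['opening'],r.as_matrix().round(3))
c=snap('wrist','w1');b=snap('side','s1')
uv=proj(b,p);x,y=int(uv[0]),int(uv[1]);print(uv, proj(c,p))
f=b['frame'][max(0,y-60):y+60,max(0,x-75):x+75,::-1]
print(f.shape)
g=np.hstack([cv2.resize(c['frame'][:,:,::-1],(400,300)),cv2.resize(f,(400,300),interpolation=cv2.INTER_CUBIC)])
cv2.imwrite('pics/s1b.png',g)
E
```

```text
[0.54190695 0.11473122 0.15598626] [-0.85900178  0.22254048 -2.59835757] 0.05766679292027467 [[ 0.001  0.206 -0.979]
 [ 0.001 -0.979 -0.206]
 [-1.    -0.001 -0.001]]
[249.27230778 144.26855188] [252.88134106 268.62738009]
(120, 150, 3)
```

View pics/s1b.png

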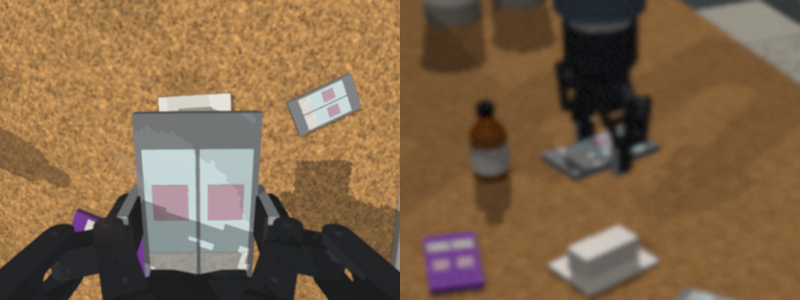

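```bash
python3 - <<'E'
from h import *
c=load('w1')
cv2.imwrite('pics/w1c.png',cv2.resize(c['frame'][120:384,130:380,::-1],None,fx=2.27,fy=2.27,interpolation=cv2.INTER_CUBIC))
E
```

```text
(no output)
```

View pics/w1c.png

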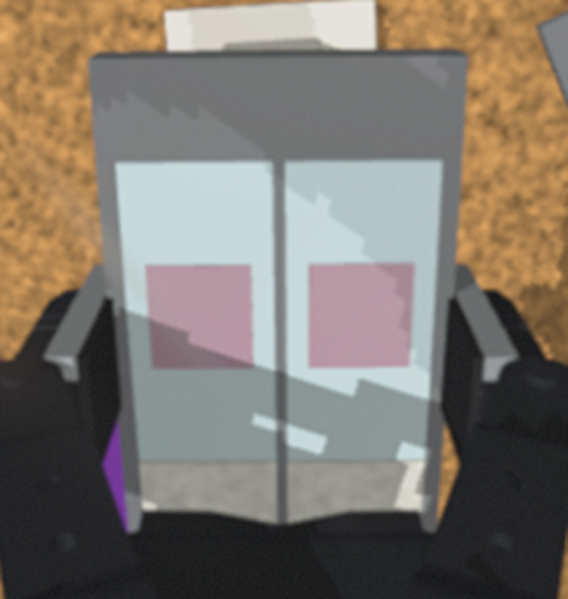

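```bash
cat > fit.py <<'E'
from h import *
from scipy.optimize import least_squares
c=load('w1'); p=np.array([.54190695,.11473122,.15598626])
RT=target(191.9,0)
o=lambda q:np.array([130+(q[0]+.5)/2.27-.5,120+(q[1]+.5)/2.27-.5])
def carrier(v,P): # v: dx(tool) dz dy pitch; P in carrier coords (along tool z reversed = outward +x)
    return p+RT.apply(np.array([v[0],v[2],v[1]])/1000+R.from_rotvec([v[4],v[3],0],degrees=True).apply([-P[2],P[1],-P[0]]))
def res(v):
    e=[]
    for s,q in((-1,(466,57)),(1,(91,60))):   # tool y = world -y -> right in picture
        a=proj(c,carrier(v,[.055,-s*.03,.004])) ; e+=list(a-o(q))
    for s,q in((-1,(432,530)),(1,(131,530))):
        A=proj(c,carrier(v,[-.045,-s*.03,.004]));B=proj(c,carrier(v,[-.02,-s*.03,.004]))
        t=(o(q)[1]-A[1])/(B[1]-A[1]); e.append((A+(B-A)*t-o(q))[0])
    return np.array(e)
for k in(0,1):
    r=least_squares(res,[0,0,0,0,0]); 
print(r.x.round(2),r.fun.round(2))
for d in(-3,-1.5,0):
    rr=least_squares(lambda w:res([d,w[0],w[1],w[2],w[3]]),[0,0,0,0]);print(d,rr.x.round(2),rr.cost)
    rr=least_squares(lambda w:res([d,w[0],w[1],0,0]),[0,0]);print(d,rr.x.round(2),rr.cost,rr.fun.round(1))
E
python3 fit.py
```

```text
[ 0.5   2.67  0.15  0.41 -0.39] [-0.05  0.16 -0.05 -0.16  0.07  0.07]
-3 [ 2.49  0.17 -1.23 -0.4 ] 8.042592590340636
-3 [2.24 0.04] 10.383696615623991 [ 2.7  0.9 -1.5 -0.6  1.3 -2.9]
-1.5 [ 2.57  0.16 -0.49 -0.39] 2.6220856591433246
-1.5 [2.46 0.04] 4.241304256634094 [ 1.7  0.8 -0.5 -0.7  0.5 -2. ]
0 [ 2.64  0.15  0.2  -0.39] 0.19607501817551057
0 [2.68 0.04] 1.69792782289728 [ 0.7  0.7  0.5 -0.7 -0.4 -1.2]
```

```bash
cat >> h.py <<'E'
OFF=np.array([-.5,.1,2.5])/1000
U=np.array([np.cos(np.radians(20.7)),np.sin(np.radians(20.7)),0]); MID=np.array([.5500,-.1867,.04])
def where(mid=MID):
    p,r,s=tool(); d=p+r.apply(OFF)-mid; m=r.as_matrix(); V=np.array([-U[1],U[0],0])
    print('carrier rel: along %.1f across %.1f up %.1f'%tuple(1000*d@np.c_[U,V,[0,0,1]]),'tilt %.2f'%np.degrees(np.arctan2(-m[2,2],-m[2,0])),'roll %.2f yaw %.2f'%(np.degrees(np.arcsin(m[2,1])),np.degrees(np.arctan2(-m[0,1],m[1,1]))),
     'F along %.1f across %.1f up %.1f'%tuple(s['ft_force']@np.c_[U,V,[0,0,1]]),'t',s['time'])
def goc(along,up,tilt,across=0):
    RT=target(200.7,tilt); V=np.array([-U[1],U[0],0]); go(MID+(along*U+across*V+up*np.array([0,0,1]))/1000-RT.apply(OFF),RT)
E
python3 - <<'E'
from h import *
where(); goc(14,95,20)
E
```

```text
carrier rel: along 95.6 across 285.0 up 114.7 tilt -0.13 roll -0.00 yaw -168.11 F along -0.4 across 0.4 up -2.3 t 4.45
turn(deg, tool) [-8.72 20.09 -1.53] then shift(mm, new tool axes) [-10.2 284.7  83. ] F [-0.52  0.2  -2.32] t 4.45
```

Request:
{"op": "apply_moves", "data": {
  "jaw": [1, 1, 1, 1, 1, 1, 1, 1, 1, 1, 1, 1, 1, 1, 1, 1, 1, 1],
  "linear": [
    [0, 0, 0],
    [0, 0, 0],
    [0, 0, 0],
    [0, 0, 0],
    [0, 0, 0],
    [0, 0, 0],
    [-1, 28.5, 8.3],
    [-1, 28.5, 8.3],
    [-1, 28.5, 8.3],
    [-1, 28.5, 8.3],
    [-1, 28.5, 8.3],
    [-1, 28.5, 8.3],
    [-1, 28.5, 8.3],
    [-1, 28.5, 8.3],
    [-1, 28.5, 8.3],
    [-1, 28.5, 8.3],
    [0, 0, 0],
    [0, 0, 0]
  ],
  "dr": [
    [-4.4, 0, 0],
    [-4.4, 0, 0],
    [0, 5, 0],
    [0, 5, 0],
    [0, 5, 0],
    [0, 5, 0],
    [0, 0, 0],
    [0, 0, 0],
    [0, 0, 0],
    [0, 0, 0],
    [0, 0, 0],
    [0, 0, 0],
    [0, 0, 0],
    [0, 0, 0],
    [0, 0, 0],
    [0, 0, 0],
    [0, 0, 0],
    [0, 0, 0]
  ]
}}

```text
time: 6.25
tool_pos: [0.5656, -0.1812, 0.1346]
eef_rot: [0.102, 0.805, 0.147, -0.566]
ft_force: [0.4, 0.2, -2.1]
opening: 0.0578
```

```bash
python3 - <<'E'
from h import *
where(); goc(14,28,20)
b=snap('side','s2');c=snap('top','t2')
p,r,s=tool();x,y=proj(b,p).astype(int);X,Y=proj(c,p).astype(int);print(x,y,X,Y)
f=b['frame'][y-55:y+65,x-80:x+80,::-1];g=c['frame'][Y-60:Y+60,X-80:X+80,::-1]
cv2.imwrite('pics/s2b.png',np.hstack([cv2.resize(k,(400,300),interpolation=cv2.INTER_CUBIC) for k in(f,g)]))
E
```

```text
carrier rel: along 14.0 across -0.5 up 94.2 tilt 19.85 roll -0.11 yaw -159.39 F along 0.5 across 0.0 up -2.1 t 6.25
turn(deg, tool) [-0.12  0.15  0.07] then shift(mm, new tool axes) [62.2 -0.5 22.6] F [ 0.45  0.19 -2.11] t 6.25
310 206 311 163
```

View pics/s2b.png

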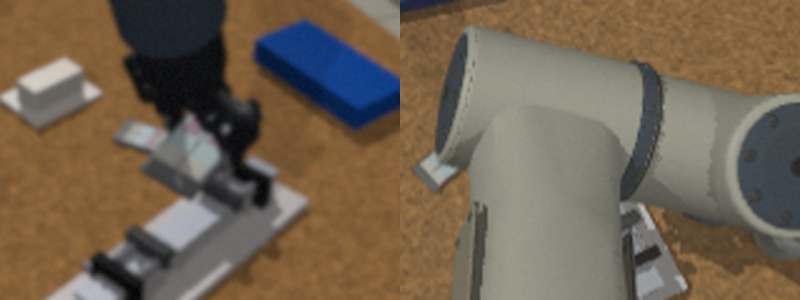

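The side crop shows the carrier held, with its low end toward the robot above the bed and between the jaws. I descend.

Request:
{"op": "apply_moves", "data": {
  "jaw": [1, 1, 1, 1, 1, 1, 1, 1],
  "linear": [
    [15.5, 0, 5.6],
    [15.5, 0, 5.6],
    [15.5, 0, 5.6],
    [8, 0, 3],
    [5, 0, 1.8],
    [2.5, 0, 1],
    [0, 0, 0],
    [0, 0, 0]
  ],
  "dr": [
    [0, 0, 0],
    [0, 0, 0],
    [0, 0, 0],
    [0, 0, 0],
    [0, 0, 0],
    [0, 0, 0],
    [0, 0, 0],
    [0, 0, 0]
  ]
}}

```text
time: 7.15
tool_pos: [0.567, -0.1809, 0.0711]
eef_rot: [0.103, 0.806, 0.147, -0.564]
ft_force: [-0.2, -0.2, -1.2]
opening: 0.0577
```

```bash
python3 -c "
from h import *
where(); goc(14,22,20)"
```

```text
carrier rel: along 15.4 across -0.7 up 30.7 tilt 20.06 roll 0.04 yaw -159.28 F along -0.3 across -0.1 up -1.2 t 7.15
turn(deg, tool) [ 0.03 -0.06 -0.04] then shift(mm, new tool axes) [ 7.7 -0.7  4.3] F [-0.21 -0.17 -1.19] t 7.15
```

Request:
{"op": "apply_moves", "data": {
  "jaw": [1, 1, 1, 1, 1, 1],
  "linear": [
    [1.9, 0, 0.7],
    [1.9, 0, 0.7],
    [1.9, 0, 0.7],
    [0.9, 0, 0.35],
    [0, 0, 0],
    [0, 0, 0]
  ],
  "dr": [
    [0, 0, 0],
    [0, 0, 0],
    [0, 0, 0],
    [0, 0, 0],
    [0, 0, 0],
    [0, 0, 0]
  ]
}}

```text
time: 7.75
tool_pos: [0.5665, -0.1809, 0.0633]
eef_rot: [0.103, 0.806, 0.147, -0.564]
ft_force: [0.8, -0.6, -2.4]
opening: 0.0576
```

```bash
python3 -c "
from h import *
where()"
```

```text
carrier rel: along 15.0 across -0.5 up 22.9 tilt 20.00 roll 0.00 yaw -159.29 F along 0.5 across -0.8 up -2.4 t 7.75
```

Request:
{"op": "apply_moves", "data": {
  "jaw": [1, 1, 1, 1],
  "linear": [
    [0.7, 0, 0.25],
    [0.7, 0, 0.25],
    [0, 0, 0],
    [0, 0, 0]
  ],
  "dr": [
    [0, 0, 0],
    [0, 0, 0],
    [0, 0, 0],
    [0, 0, 0]
  ]
}}

```text
time: 8.15
tool_pos: [0.5665, -0.1808, 0.0618]
eef_rot: [0.103, 0.806, 0.147, -0.564]
ft_force: [0.0, 0.6, -0.7]
opening: 0.0578
```

```bash
python3 -c "
from h import *
where()"
```

```text
carrier rel: along 15.0 across -0.4 up 21.4 tilt 20.00 roll -0.00 yaw -159.29 F along 0.2 across 0.5 up -0.7 t 8.15
```

Request:
{"op": "apply_moves", "data": {
  "jaw": [1, 1, 1, 1],
  "linear": [
    [0.7, 0, 0.25],
    [0.7, 0, 0.25],
    [0, 0, 0],
    [0, 0, 0]
  ],
  "dr": [
    [0, 0, 0],
    [0, 0, 0],
    [0, 0, 0],
    [0, 0, 0]
  ]
}}

```text
time: 8.55
tool_pos: [0.5667, -0.1808, 0.0605]
eef_rot: [0.103, 0.806, 0.147, -0.564]
ft_force: [-0.7, 0.8, 0.6]
opening: 0.058
```

```bash
python3 -c "
from h import *
where()"
```

```text
carrier rel: along 15.2 across -0.5 up 20.1 tilt 20.02 roll 0.01 yaw -159.29 F along -0.4 across 1.0 up 0.6 t 8.55
```

Request:
{"op": "apply_moves", "data": {
  "jaw": [1, 1, 1, 1, 1, 1, 1],
  "linear": [
    [-0.8, 0, -0.3],
    [-0.7, 0, 1.9],
    [-0.7, 0, 1.9],
    [-0.7, 0, 1.9],
    [-0.7, 0, 1.9],
    [-0.7, 0, 1.9],
    [0, 0, 0]
  ],
  "dr": [
    [0, 0, 0],
    [0, 0, 0],
    [0, 0, 0],
    [0, 0, 0],
    [0, 0, 0],
    [0, 0, 0],
    [0, 0, 0]
  ]
}}

```text
time: 9.25
tool_pos: [0.5567, -0.1846, 0.0611]
eef_rot: [0.103, 0.806, 0.147, -0.564]
ft_force: [-0.1, 0.4, 0.8]
opening: 0.0577
```

```bash
python3 -c "
from h import *
where()"
```

```text
carrier rel: along 4.5 across -0.5 up 20.8 tilt 19.98 roll -0.00 yaw -159.30 F along 0.0 across 0.5 up 0.8 t 9.25
```

Request:
{"op": "apply_moves", "data": {
  "jaw": [1, 1, 1, 1],
  "linear": [
    [-0.7, 0, 1.9],
    [-0.7, 0, 1.9],
    [0, 0, 0],
    [0, 0, 0]
  ],
  "dr": [
    [0, 0, 0],
    [0, 0, 0],
    [0, 0, 0],
    [0, 0, 0]
  ]
}}

```text
time: 9.65
tool_pos: [0.5532, -0.1859, 0.0612]
eef_rot: [0.103, 0.806, 0.147, -0.564]
ft_force: [1.8, 0.4, -0.4]
opening: 0.0578
```

```bash
python3 -c "
from h import *
where()"
```

```text
carrier rel: along 0.8 across -0.5 up 20.9 tilt 20.00 roll 0.00 yaw -159.29 F along 1.8 across -0.2 up -0.4 t 9.65
```

Request:
{"op": "apply_moves", "data": {
  "jaw": [1, 1, 1, 1, 1, 1, 1],
  "linear": [
    [-0.7, 0, 1.9],
    [-0.7, 0, 1.9],
    [-0.7, 0, 1.9],
    [-0.7, 0, 1.9],
    [-0.7, 0, 1.9],
    [0, 0, 0],
    [0, 0, 0]
  ],
  "dr": [
    [0, 0, 0],
    [0, 0, 0],
    [0, 0, 0],
    [0, 0, 0],
    [0, 0, 0],
    [0, 0, 0],
    [0, 0, 0]
  ]
}}

```text
time: 10.35
tool_pos: [0.545, -0.1891, 0.062]
eef_rot: [0.103, 0.807, 0.147, -0.563]
ft_force: [6.0, 2.6, -1.7]
opening: 0.0578
```

```bash
python3 -c "
from h import *
where()"
```

```text
carrier rel: along -8.0 across -0.6 up 21.6 tilt 20.16 roll 0.05 yaw -159.31 F along 6.5 across 0.3 up -1.7 t 10.35
```

Request:
{"op": "apply_moves", "data": {
  "jaw": [1, 1, 1, 1, 1, 1, 1],
  "linear": [
    [-0.5, 0, 1.9],
    [-0.5, 0, 1.9],
    [-0.6, 0, 1.9],
    [-0.6, 0, 1.9],
    [-0.4, 0, 1],
    [0, 0, 0],
    [0, 0, 0]
  ],
  "dr": [
    [0, 0, 0],
    [0, 0, 0],
    [0, 0, 0],
    [0, 0, 0],
    [0, 0, 0],
    [0, 0, 0],
    [0, 0, 0]
  ]
}}

```text
time: 11.05
tool_pos: [0.5382, -0.1918, 0.0623]
eef_rot: [0.103, 0.808, 0.147, -0.562]
ft_force: [8.5, 6.2, -0.8]
opening: 0.0576
```

```bash
python3 -c "
from h import *
where()"
```

```text
carrier rel: along -15.3 across -0.7 up 21.9 tilt 20.34 roll 0.09 yaw -159.33 F along 10.1 across 2.8 up -0.8 t 11.05
```

```bash
python3 - <<'E'
from h import *
from numpy import sin,cos,radians as rd
o=OFF*1000; N=10
def tcp(t): # along, up of TCP ; tool x=(sin t, -cos t), z=(-cos t,-sin t)
    h=lambda t:np.array([(20.3-t)/20.3*1.0-15.3,55*sin(rd(t))+4*cos(rd(t))-1.0])
    X=np.array([sin(rd(t)),-cos(rd(t))]);Z=np.array([-cos(rd(t)),-sin(rd(t))])
    return h(t)-o[0]*X-o[2]*Z,X,Z
ts=np.linspace(20.3,0.0,N+1)
for a,b in zip(ts,ts[1:]):
    pa,X,Z=tcp(a);pb,_,_=tcp(b);d=pb-pa;print([round(d@X,1),0,round(d@Z,1)],round(b-a,2))
E
```

```text
[np.float64(1.8), 0, np.float64(0.5)] -2.03
[np.float64(1.8), 0, np.float64(0.5)] -2.03
[np.float64(1.9), 0, np.float64(0.4)] -2.03
[np.float64(1.9), 0, np.float64(0.4)] -2.03
[np.float64(2.0), 0, np.float64(0.3)] -2.03
[np.float64(2.0), 0, np.float64(0.3)] -2.03
[np.float64(2.0), 0, np.float64(0.2)] -2.03
[np.float64(2.0), 0, np.float64(0.1)] -2.03
[np.float64(2.0), 0, np.float64(0.1)] -2.03
[np.float64(2.0), 0, np.float64(-0.0)] -2.03
```

Request:
{"op": "apply_moves", "data": {
  "jaw": [1, 1, 1, 1, 1, 1, 1],
  "linear": [
    [1.8, 0, 0.5],
    [1.8, 0, 0.5],
    [1.9, 0, 0.4],
    [1.9, 0, 0.4],
    [2.0, 0, 0.3],
    [0, 0, 0],
    [0, 0, 0]
  ],
  "dr": [
    [0, -2, 0],
    [0, -2, 0],
    [0, -2, 0],
    [0, -2, 0],
    [0, -2, 0],
    [0, 0, 0],
    [0, 0, 0]
  ]
}}

```text
time: 11.75
tool_pos: [0.5397, -0.1912, 0.0524]
eef_rot: [0.116, 0.756, 0.138, -0.629]
ft_force: [9.9, 7.5, -1.5]
opening: 0.0581
```

```bash
python3 - <<'E'
from h import *
where()
b=snap('side','s3')
p,r,s=tool();x,y=proj(b,p).astype(int)
f=b['frame'][y-45:y+55,x-70:x+70,::-1]
cv2.imwrite('pics/s3b.png',cv2.resize(f,None,fx=5,fy=5,interpolation=cv2.INTER_CUBIC))
E
```

```text
carrier rel: along -13.7 across -0.7 up 12.4 tilt 10.42 roll 0.11 yaw -159.28 F along 11.9 across 3.5 up -1.5 t 11.75
```

View pics/s3b.png

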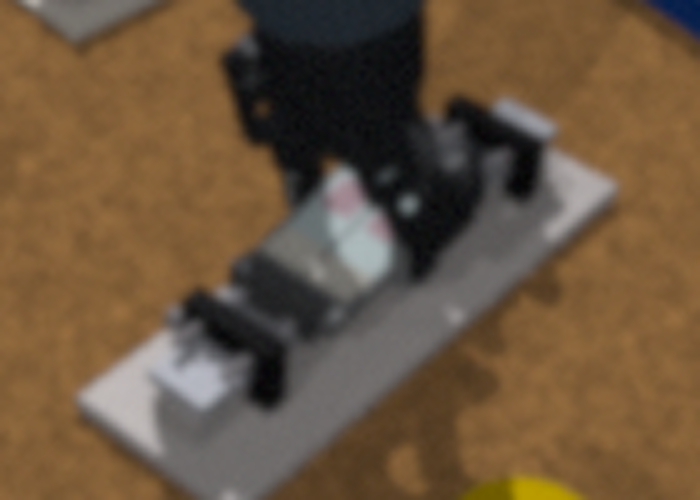

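Request:
{"op": "apply_moves", "data": {
  "jaw": [1, 1, 1, 1, 1, 1, 1],
  "linear": [
    [2.0, 0, 0.4],
    [2.0, 0, 0.4],
    [2.0, 0, 0.3],
    [2.0, 0, 0.2],
    [1.6, 0, 0.1],
    [0, 0, 0],
    [0, 0, 0]
  ],
  "dr": [
    [0, -2, 0],
    [0, -2, 0],
    [0, -2, 0],
    [0, -2, 0],
    [0, -2.2, 0],
    [0, 0, 0],
    [0, 0, 0]
  ]
}}

```text
time: 12.5
tool_pos: [0.5398, -0.1912, 0.0422]
eef_rot: [0.128, 0.697, 0.127, -0.694]
ft_force: [10.2, 6.7, -2.7]
opening: 0.0578
```

```bash
python3 - <<'E'
from h import *
where()
E
```

```text
carrier rel: along -13.6 across -0.7 up 2.7 tilt 0.27 roll 0.12 yaw -159.27 F along 11.9 across 2.6 up -2.7 t 12.5
```

Request:
{"op": "apply_moves", "data": {
  "jaw": [1, 1, 1, 1, 1, 1, 1, 1],
  "linear": [
    [0.7, 0, 0],
    [0, 0, -1.5],
    [0, 0, -1.5],
    [0, 0, -1.5],
    [0, 0, -1.5],
    [0, 0, -1.5],
    [0, 0, 0],
    [0, 0, 0]
  ],
  "dr": [
    [0, -0.2, 0],
    [0, 0, 0],
    [0, 0, 0],
    [0, 0, 0],
    [0, 0, 0],
    [0, 0, 0],
    [0, 0, 0],
    [0, 0, 0]
  ]
}}

```text
time: 13.3
tool_pos: [0.5449, -0.1893, 0.0417]
eef_rot: [-0.128, -0.695, -0.127, 0.696]
ft_force: [5.5, 5.5, 2.2]
opening: 0.0578
```

```bash
python3 - <<'E'
from h import *
where()
E
```

```text
carrier rel: along -8.1 across -0.7 up 2.2 tilt -0.10 roll 0.08 yaw -159.29 F along 7.1 across 3.2 up 2.2 t 13.3
```

Request:
{"op": "apply_moves", "data": {
  "jaw": [1, 1, 1, 1, 1, 1, 1],
  "linear": [
    [-0.3, 0, -1.5],
    [0, 0, -1.5],
    [0, 0, -1.5],
    [0, 0, -1],
    [0, 0, -0.5],
    [0, 0, 0],
    [0, 0, 0]
  ],
  "dr": [
    [0, 0, 0],
    [0, 0, 0],
    [0, 0, 0],
    [0, 0, 0],
    [0, 0, 0],
    [0, 0, 0],
    [0, 0, 0]
  ]
}}

```text
time: 14.0
tool_pos: [0.5484, -0.1879, 0.0412]
eef_rot: [-0.128, -0.693, -0.127, 0.698]
ft_force: [1.5, 1.5, 4.5]
opening: 0.0576
```

```bash
python3 - <<'E'
from h import *
where()
E
```

```text
carrier rel: along -4.4 across -0.7 up 1.8 tilt -0.37 roll 0.03 yaw -159.28 F along 1.9 across 0.9 up 4.5 t 14.0
```

Request:
{"op": "apply_moves", "data": {
  "jaw": [1, -1, -1, -1, -1, -1, -1, -1],
  "linear": [
    [-0.8, 0, -1],
    [0, 0, 0],
    [0, 0, 0],
    [0, 0, 0],
    [0, 0, 0],
    [0, 0, 0],
    [0, 0, 0],
    [0, 0, 0]
  ],
  "dr": [
    [0, 0, 0],
    [0, 0, 0],
    [0, 0, 0],
    [0, 0, 0],
    [0, 0, 0],
    [0, 0, 0],
    [0, 0, 0],
    [0, 0, 0]
  ]
}}

```text
time: 14.8
tool_pos: [0.5491, -0.1874, 0.0417]
eef_rot: [-0.128, -0.693, -0.127, 0.698]
ft_force: [1.0, -0.1, 0.4]
opening: 0.0852
```

```bash
python3 - <<'E'
from h import *
where()
E
```

```text
carrier rel: along -3.6 across -0.4 up 2.2 tilt -0.40 roll -0.00 yaw -159.29 F along 0.9 across -0.5 up 0.4 t 14.8
```

Request:
{"op": "apply_moves", "data": {
  "jaw": [-1, -1, -1, -1, -1, -1, -1, -1, -1],
  "linear": [
    [-4, 0, 0],
    [-10, 0, 0],
    [-20, 0, 0],
    [-30, 0, 0],
    [-30, 0, 0],
    [-30, 0, 0],
    [-30, 0, 0],
    [0, 0, 0],
    [0, 0, 0]
  ],
  "dr": [
    [0, 0, 0],
    [0, 0, 0],
    [0, 0, 0],
    [0, 0, 0],
    [0, 0, 0],
    [0, 0, 0],
    [0, 0, 0],
    [0, 0, 0],
    [0, 0, 0]
  ]
}}

```text
time: 15.7
tool_pos: [0.5505, -0.187, 0.1971]
eef_rot: [-0.128, -0.694, -0.126, 0.697]
ft_force: [-0.5, 0.3, -0.6]
opening: 0.0856
```

```bash
python3 - <<'E'
from h import *
where()
c=snap('wrist','w4');b=snap('side','s4')
x,y=proj(b,MID).astype(int)
f=b['frame'][y-50:y+55,x-70:x+70,::-1]
g=np.hstack([cv2.resize(c['frame'][40:340,80:430,::-1],(420,360),interpolation=cv2.INTER_CUBIC),cv2.resize(f,(380,360),interpolation=cv2.INTER_CUBIC)])
cv2.imwrite('pics/s4b.png',g)
E
```

```text
carrier rel: along -2.1 across -0.5 up 157.6 tilt -0.26 roll 0.05 yaw -159.29 F along -0.3 across 0.5 up -0.6 t 15.7
```

View pics/s4b.png

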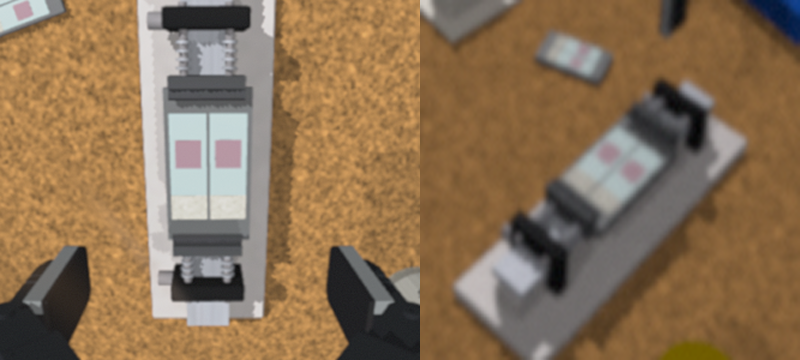

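Both jaws appear closed over the carrier ends, far lip edge at (208,101) and near lip edge at (208,236) in the left half. I'll check the numbers with the glass edges.

```bash
python3 - <<'E'
from h import *
c0=load('w0');c=load('w4')
y=np.radians(11.9);u0=np.array([np.cos(y),np.sin(y)]);C0=np.array([.5413,.114])
g=lambda q:((q[0]+.5)/1.5-.5,(q[1]+.5)/1.5-.5)
for q in[(378,198),(378,328)]: print('w0 glass end along',1000*(ray(c0,g(q),.044)[:2]-C0)@u0)
h=lambda q:(80+(q[0]+.5)/1.2-.5,40+(q[1]+.5)/1.2-.5)
V=np.array([-U[1],U[0]])
for n,q,z in[('glass far',(208,113),.049),('glass near',(208,220),.049),('lip far',(208,101),.055),('lip near',(208,236),.055),('CL far corner',(166,90),.048),('near L corner',(171,237),.048),('near R',(247,237),.048)]:
    d=ray(c,h(q),z)-MID;print(n,(1000*d[:2]@np.c_[U[:2],V]).round(1))
cr=cv2.resize(c['frame'][90:260,190:320,::-1],None,fx=3.5,fy=3.5,interpolation=cv2.INTER_CUBIC);cv2.imwrite('pics/w4c.png',cr)
E
```

```text
w0 glass end along 37.701476420395196
w0 glass end along -38.7681649092369
glass far [36.2 -0.6]
glass near [-40.9  -0.6]
lip far [44.9 -0.6]
lip near [-50.8  -0.6]
CL far corner [51.4 27.3]
near L corner [-54.9  26.6]
near R [-54.9 -29.4]
```

View pics/w4c.png

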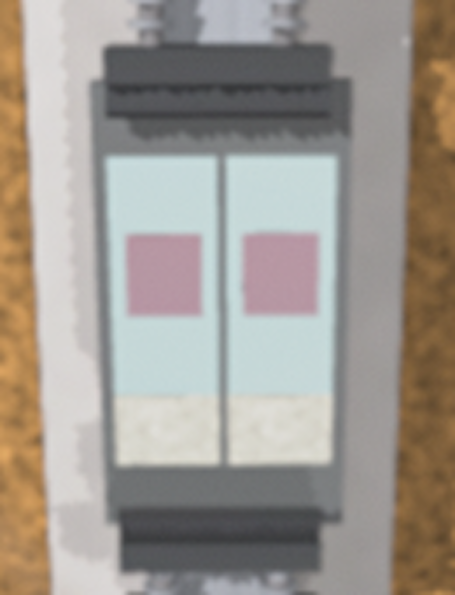

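```bash
python3 -c "
from h import *
print(state()['time']); print(robot.sign_off())"
```

```text
15.8
the job is handed in; nothing more can be done
None
```

The carrier is loaded in the clamp, and I handed the job in at 15.8 s of the 54 s allowed. No verdict was reported.

- **What I did:** I gripped the carrier at 90 N and lifted it off its rest. With the end nearest the robot tilted 20° down, I pushed that end under the -x jaw's lip until the jaw was about 18 mm back. The highest force I read was about 12 N, below the 20 N limit. I then laid the other end flat, eased the carrier back, let go and withdrew.
- **Last checks:** The close picture shows both carrier ends under the lips. The carrier looks flat, its long axis is in line with the bed to within about 1° by eye, and its centre is about 2 mm from the estimated middle between the jaws. The gripper was open, about 150 mm above the carrier and touching nothing.
- **Not confirmed:**
  - Forces were only read between moves, so a short peak could have been missed.
  - A sideways force of up to 3.5 N showed while pushing.
  - My height estimates ran about 1 mm off, so I found the bed by touch, and I did not measure the carrier's final height directly.
  - The planned path kept well clear of the bottle and the jar. I didn't re-measure their positions at the end.

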